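Clear the front of the instrument cassette and flip its lid open

TASK

The green ink tin stands in the way of the lip of the perforated steel instrument cassette: push the tin along the bench, without lifting it, until about a hand's width (9 cm) is free between it and the middle of the lip. Then, with your fingertips under the lip, swing the lid up and over past upright, gently, until it leans back and stays open by its own weight. Do not lift the cassette or push it out of its place, and leave the magnifier, matchbox and pliers near it alone.

Things in the scene. Friction and masses are not known exactly. Their poses are not given: they have to be found in the camera images.
- cassette: Perforated stainless steel instrument cassette with a hinged lid, 124 (its x) x 203 (its y) x 39 mm high, about 1.6 kg, standing loose on the bench, its lip side turned to the robot's right. Origin: on the bench, under its middle; z up, x points from the lip side to the hinge side (about to world +y), y along its length (about to world -x). The ends are at y = -101 and +101 mm, the face on the lip side is at x = -55 mm.
- cassette_lid (a joint): Lid hinge, rad: 0 shut, 1.57 upright, 1.83 fully open (stop). The hinge axis runs along the cassette's y at x = +60, z = 37 mm of the cassette. The lid is light (0.12 kg; under 2 N at the lip lifts it) and its hinge runs freely: let go before upright it falls shut; let go clearly past upright (above about 1.65) it sinks on to the stop by its own weight and stays there. It is a 2 mm sheet, top at z = 38 mm when shut, with a 9 mm deep turned-down rim all round.
- lip (a point): Middle of the outer edge of the lid's lip, moves with the lid. Shut, it is at x = -62, y = 0, z = 27.6 mm of the cassette. The lip is a 2 mm thick flat tab, 36 mm wide (along y), that stands out 7 mm from the foot of the lid's turned-down rim; its underside is 26.6 mm above the bench when shut. A fingertip tilted about 45 degrees goes under it.
- tin: Round ink tin with a green lid, 64 mm diameter, 26 mm high, 0.08 to 0.17 kg, loose, standing in front of the lip. Origin: centre of its underside, on the bench; z up.
- magnifier: Black eye loupe, 35 mm diameter, 36 mm high, loose, behind the hinge side of the cassette. Leave alone. Origin: centre of its underside.
- match_box: Red matchbox lying flat, 36 x 55 x 15 mm, loose, beyond the cassette's far (-y) end. Leave alone. Origin: centre of its underside.
- red_pliers: Pliers with red handles lying flat, 128 x 52 x 12 mm, loose, behind the hinge side of the cassette. Leave alone. Origin: centre of the underside.
- lip_place (a point): Fixed point of the cassette: where the middle of the lip's outer edge is when the lid is shut (x = -62, y = 0, z = 27.6 mm of the cassette).
Mind the look-alikes: they are no part of the job. Of the things shaped like the cassette, the stainless one is meant. Leave any white look-alike of the tin alone.

How it is judged:
On the way, in this order (a step that is already met when the one before it is completed fails the run):
1. the tin has been pushed clear of the lip while the lid is still shut (horizontal distance between tin and lip_place above 0.105 m and value of joint cassette_lid below 0.15 rad), for 0.2 s.
2. the lid has been swung past upright (value of joint cassette_lid above 1.65 rad), for 0.2 s.
At the end, for the whole second after the job is handed in: The lid rests open past upright (hinge above 1.65 rad) and is not falling shut; the tin stands upright on the bench, its centre more than 105 mm (its edge more than 73 mm) from where the middle of the lip's edge is when shut; the cassette stands flat on the bench, at rest (value of joint cassette_lid above 1.65 rad and velocity of joint cassette_lid above -0.1 rad/s and horizontal distance between tin and lip_place above 0.105 m and angle between tin's own z axis and vertical below 0.1 rad and height (world z) of tin between -0.006 and 0.006 m and linear speed of each of tin, cassette below 0.02 m/s and angle between cassette's own z axis and vertical below 0.05 rad); the robot touches nothing.
It fails at once if the tin is lifted more than 10 mm off the bench or tipped (height (world z) of tin above 0.01 m or angle between tin's own z axis and vertical above 0.35 rad).
It fails at once if the cassette is lifted or tipped (height (world z) of cassette above 0.01 m or angle between cassette's own z axis and vertical above 0.15 rad).
It fails at once if the cassette is pushed more than 40 mm out of its place (distance of cassette from where it was at the start of the episode above 0.04 m).
It fails at once if the lid is thrown open (faster than 6 rad/s) (velocity of joint cassette_lid above 6 rad/s).
It fails at once if the magnifier, matchbox or pliers are moved more than 20 mm (distance of any of magnifier, match_box, red_pliers from where it was at the start of the episode above 0.02 m).
It also fails if it takes over 61 s, if anything falls off the work surface, if the arm or the gripper's body presses on something with over 40 N, if the wrist force passes 120 N, or if a joint passes its speed limit or range.

ROBOT

A 6-joint arm with a two-finger parallel gripper is mounted at the origin on a cart in front of the work surface, level with it; the furniture and walls round the work are solid. World frame = base frame: x ahead of the robot, y to its left, z up, the work surface at z = 0. Lengths are in m, angles in rad, forces in N, time in s.
With the tool pointing down it reaches from about 0.375 to 0.9 m from the base axis. Payload 3.1 kg.
Tool frame: the origin (TCP) lies midway between the tips of the shut fingers; the grasp point (between the pads) lies 19 mm behind it; z points along the fingers, y is the line along which they close (so a half turn about z gives the same grasp; the last joint's range is limited). The gripper opens to 85 mm and grips with 20 to 120 N. Pads are 22 mm wide; open, the fingers measure 114 mm over their backs; the gripper's body (76 mm by 85 mm) begins 54 mm behind the grasp point. The pads swing forward as they close: fully open they stand 13 mm farther back than shut.
Start: joints at [0.986, 0.527, 1.433, -0, 1.181, -0.178], TCP at [0.247, 0.574, 0.231] pointing down, gripper open.
Joint ranges: [-3.08, 3.08], [-0.75, 2.2], [0.22, 2.44], [-1.43, 4.57], [0, 2.65], [-2.85, 2.85]. Speed limits (rad/s): [2.79, 2.79, 3.14, 3.14, 3.14, 3.14].

INTERFACE

Orientations are given as a 3x3 rotation matrix whose columns are the frame's x, y, z axes.
In Python, from station import arm, cams, workorder, models gives the robot as it stands. The module is installed in compiled form; this text tells all that it offers.
- The arm moves only by the tool step_arm, never from a script. Its argument "motion" is a list of rows, each an object of numbers: "dx", "dy", "dz": the shift along the tool's x, y, z normalised to -1 to 1, where 1 is 0.4 m; "ax", "ay", "az": the turn, a rotation vector about the tool's x, y, z normalised to -1 to 1, where 1 is 90 degrees; "gripper": the closure, from -1 (fully open) to 1 (shut), so that 0 is half open. In form: [{"dx": .., "dy": .., "dz": .., "ax": .., "ay": .., "az": .., "gripper": ..}, ...]. A call has exactly 8 rows; each row is the pose to reach, as a shift and turn from the pose commanded when the call began, along the tool's axes at that moment; what a row does not reach only later rows make up. A row lasts 1/8 s, in which the tool goes at most 62.5 mm and 10.7 degrees, less where a joint would pass 70% of its speed; a pose out of reach is approached as far as the arm can. A call with a number of a shift or a turn outside -1 to 1 is refused whole. A call with a gripper value outside its range is refused whole. The fingers move at their own pace and stop on an object; the grip force is fixed at half the most. Time passes only in rows, so rows that repeat a pose let the fingers close, or fill a call up. It gives the time, the measured TCP pose, the force, the opening and the grip force at its end, in the units of the state.
- arm.state(): the state, without advancing time (a new reading comes with each control period).
- cams.camera(name): name is "scene" or "top"; returns a dict with "frame" (420x560x3 uint8, red, green, blue), "z_map" (420x560 float32, m along the optical axis (not along the pixel's ray), 0 where there is no reading), "K" (3x3 intrinsics, pixels), "position" and "attitude" of the camera in the world. Camera axes: x right, y down, z forward; pixel columns grow to the right and rows downward; lengths in m; the calibration is good to about 2 mm. A picture is of the moment at which its call begins.
- workorder.hand_in(): hands the job in; it is judged then, once.
Trained networks look in a picture, given as the dict that the camera call returned (one of the last four; its "shot" number tells which), for a name from the list of things; names that differ only in an ending like _2 or _b are one class to them, and where a whole thing is asked for, a point or a joint stands for the part that bears it (a point fixed in the world has none). Each returns a list of dicts, best first, with "p" (0 to 1); they miss things now and then, are a little off and sometimes report something else, mostly with a low value. They report only what shows in the picture. A call takes as long as a camera call. They do not tell look-alikes from the thing itself.
- models.recognise(picture, query): "position" ([row, column] in pixels, amid what is visible of it).
- models.mark_of(picture, query): "position" ([row, column] in pixels: a listed point, or the origin of a listed thing).
The state is a dict: "clock": time; "qpos": joint angles; "qvel": joint speeds; "joint_torque": joint torques, N m; "tool_pos": TCP position; "ee_rot": TCP orientation; "wrist_force": force on the tool from outside, world axes, zero at the start; "torque": the same for the moment, N m; "width": finger opening in m; "grasp_force": force on a finger pad.
Only numpy, scipy, OpenCV 4.12 (cv2) and the standard library are available. Lean on these libraries where they do the work, as an engineer would, in place of code of your own. Each camera call takes 0.05 s, during which the arm holds its last target. There are 200 camera calls.

## Working session

There is one attempt and no reset: what is moved stays moved. The work goes in short steps, Python scripts to look and compute and a tool call to move; the robot and the scene stay as the last step left them, time stands still between calls to the robot, and variables do not carry over. Pictures are saved under pics/ and viewed, at most 10 in all, crops included, and the job is handed in when it is done.

Besides the shell and the picture viewer there is one more tool, called after ">>>" in YAML: its name, and indented under it one key for each argument. step_arm: Moves the arm, as the interface text tells. Its arguments: {"type":"object","properties":{"motion":{"type":"array","items":{"type":"object","properties":{"dx":{"type":"number"},"dy":{"type":"number"},"dz":{"type":"number"},"ax":{"type":"number"},"ay":{"type":"number"},"az":{"type":"number"},"gripper":{"type":"number"}}}}},"required":["motion"]}

```bash
mkdir -p pics
cat > h.py <<'E'
from station import arm,cams,workorder,models
import numpy as np,cv2
def ray(p,rc):
    r,c=rc; K=np.array(p["K"]); return np.array([(c-K[0,2])/K[0,0],(r-K[1,2])/K[1,1],1.0])
def at_depth(p,rc):
    r,c=int(round(rc[0])),int(round(rc[1])); w=p["z_map"][max(r-1,0):r+2,max(c-1,0):c+2]; w=w[w>0]
    return np.array(p["position"])+np.array(p["attitude"])@(ray(p,rc)*np.median(w)) if len(w) else None
def at_z(p,rc,z):
    d=np.array(p["attitude"])@ray(p,rc); o=np.array(p["position"]); return o+d*(z-o[2])/d[2]
def cloud(p):
    z=p["z_map"]; K=np.array(p["K"]); r,c=np.indices(z.shape)
    P=np.stack([(c-K[0,2])/K[0,0]*z,(r-K[1,2])/K[1,1]*z,z],-1)
    W=P@np.array(p["attitude"]).T+np.array(p["position"]); W[z<=0]=np.nan; return W
E
python3 - <<'E'
from h import *
np.set_printoptions(precision=3,suppress=True)
s=arm.state(); print(s["clock"],s["tool_pos"],s["ee_rot"],s["width"],s["wrist_force"])
for n in("scene","top"):
    p=cams.camera(n); cv2.imwrite(f"pics/{n}0.png",p["frame"][...,::-1]); print(n,np.array(p["position"]))
    for q in("cassette","lip","tin","magnifier","match_box","red_pliers"):
        for m in("mark_of",):
            for d in getattr(models,m)(p,q)[:3]: print(q,np.round(d["position"]),round(d["p"],2),at_depth(p,d["position"]),at_z(p,d["position"],.0276 if q=="lip" else 0))
E
```

```text
0.0 [0.247 0.573 0.23 ] [[-0.918  0.396 -0.001]
 [ 0.396  0.918 -0.002]
 [ 0.    -0.002 -1.   ]] 0.08558879688252176 [-0.453  0.614 -0.17 ]
scene [ 0.047 -0.598  0.787]
cassette [329. 306.] 0.93 [ 0.385 -0.25   0.038] [ 0.403 -0.232  0.   ]
cassette [214. 277.] 0.82 [0.543 0.065 0.039] [0.569 0.099 0.   ]
lip [215. 289.] 0.76 [0.574 0.052 0.027] [0.573 0.052 0.028]
lip [327. 329.] 0.63 [ 0.43 -0.27  0.03] [ 0.431 -0.269  0.028]
tin [236. 298.] 0.96 [ 0.546 -0.023  0.025] [ 0.563 -0.005  0.   ]
tin [254. 332.] 0.93 [ 0.577 -0.117  0.024] [ 0.594 -0.102  0.   ]
magnifier [182. 262.] 0.68 [0.606 0.225 0.014] [0.616 0.24  0.   ]
match_box [185. 316.] 0.73 [0.728 0.12  0.016] [0.742 0.135 0.   ]
red_pliers [192. 234.] 0.71 [0.52  0.246 0.005] [0.522 0.251 0.   ]
top [0.398 0.074 0.975]
cassette [286. 393.] 0.65 [ 0.394 -0.207  0.038] [ 0.394 -0.218  0.   ]
cassette [213. 251.] 0.64 [0.56  0.108 0.039] [0.567 0.11  0.   ]
cassette [146. 246.] 0.48 [0.726 0.121 0.015] [0.731 0.121 0.   ]
lip [209. 279.] 0.97 [0.575 0.043 0.   ] [0.57  0.044 0.028]
lip [271. 424.] 0.82 [ 0.427 -0.292  0.   ] [ 0.426 -0.281  0.028]
tin [218. 297.] 0.9 [0.55  0.004 0.026] [0.554 0.002 0.   ]
tin [200. 340.] 0.57 [ 0.592 -0.098  0.026] [ 0.597 -0.103  0.   ]
match_box [143. 248.] 0.62 [0.734 0.116 0.015] [0.74  0.117 0.   ]
red_pliers [232. 186.] 0.92 [0.522 0.261 0.001] [0.522 0.262 0.   ]
```

View pics/scene0.png

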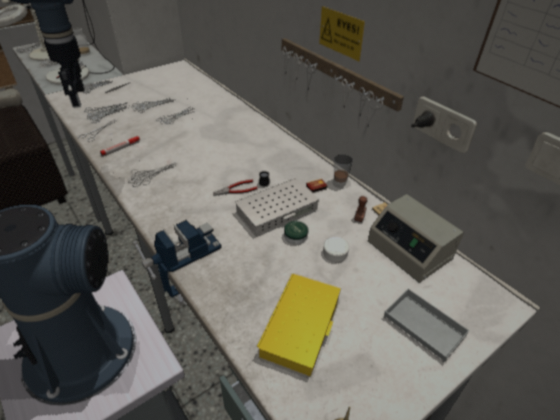

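View pics/top0.png

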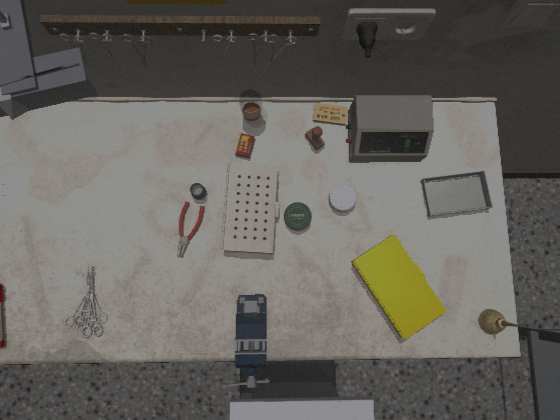

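The stainless cassette is at top-view pixel (210,251), with its lip at about (209,279). The green tin is in front of it at (216,297). The white look-alike is at (198,342), the yellow look-alike at (285,398) and the blue vise at (330,252). Next I'll fit the cassette and tin from the depth maps.

Run:
```python
from h import *
np.set_printoptions(precision=4,suppress=True)
for n in("top","scene"):
    p=cams.camera(n); W=cloud(p); x,y,z=W[...,0],W[...,1],W[...,2]
    m=(z>.032)&(z<.045)&(x>.4)&(x<.7)&(y>.0)&(y<.2)
    P=W[m][:,:2].astype(np.float32); print(n,len(P),cv2.minAreaRect(P),np.median(z[m]))
    f=p["frame"].astype(int); g=(z>.02)&(z<.032)&(x>.48)&(x<.63)&(y>-.06)&(y<.036)
    T=W[g][:,:2].astype(np.float32); print("tin",len(T),cv2.minEnclosingCircle(T),T.mean(0))
    g=(z>.012)&(z<.05)&(x>.5)&(x<.68)&(y>-.16)&(y<-.06); T=W[g][:,:2].astype(np.float32); print("white",cv2.minEnclosingCircle(T))
    g=(z>.012)&(z<.08)&(x>.2)&(x<.5)&(y>-.4)&(y<-.02); T=W[g]; print("yellow corner maxy",T[T[:,1].argmax()],"vise maxx")
    g=(z>.02)&(x>.15)&(x<.42)&(y>-.0)&(y<.2); T=W[g]; print(T[T[:,0].argmax()],T[:,2].max())
print(arm.state()["clock"])
```

```text
top 4467 ((0.5747376084327698, 0.11189399659633636), (0.11657477915287018, 0.2029503583908081), 86.24272918701172) 0.038104003807974185
tin 605 ((0.5560979843139648, 0.0021372968330979347), 0.0323767252266407) [0.5555 0.0022]
white ((0.5999491214752197, -0.1043255478143692), 0.03242643177509308)
yellow corner maxy [ 0.4454 -0.1191  0.0386] vise maxx
[0.3674 0.1162 0.0603] 0.08836784935779562
scene 2179 ((0.5780025124549866, 0.11144306510686874), (0.1219971626996994, 0.205721914768219), 85.49253845214844) 0.038558039226534224
tin 362 ((0.5580447316169739, 0.00225201528519392), 0.03326019272208214) [0.5569 0.0007]
white ((0.6024291515350342, -0.10407663881778717), 0.03359098359942436)
yellow corner maxy [ 0.4513 -0.1181  0.0398] vise maxx
[0.3715 0.0981 0.0583] 0.08639352129207123
0.8
```

>>> step_arm:
  motion:
    - {"dx": -0.12,"dy": -0.08,"dz": 0,"az": -0.05,"gripper": 0.3}
    - {"dx": -0.24,"dy": -0.16,"dz": 0,"az": -0.1,"gripper": 0.3}
    - {"dx": -0.36,"dy": -0.24,"dz": 0,"az": -0.15,"gripper": 0.3}
    - {"dx": -0.48,"dy": -0.32,"dz": 0,"az": -0.2,"gripper": 0.3}
    - {"dx": -0.6,"dy": -0.4,"dz": 0,"az": -0.259,"gripper": 0.3}
    - {"dx": -0.718,"dy": -0.47,"dz": 0,"az": -0.259,"gripper": 0.3}
    - {"dx": -0.718,"dy": -0.47,"dz": 0,"az": -0.259,"gripper": 0.3}
    - {"dx": -0.718,"dy": -0.47,"dz": 0,"az": -0.259,"gripper": 0.3}

```text
schema error: expected keys dx, dy, dz, ax, ay, az, gripper
```

>>> step_arm:
  motion:
    - {"dx": -0.12,"dy": -0.08,"dz": 0,"ax": 0,"ay": 0,"az": -0.05,"gripper": 0.3}
    - {"dx": -0.24,"dy": -0.16,"dz": 0,"ax": 0,"ay": 0,"az": -0.1,"gripper": 0.3}
    - {"dx": -0.36,"dy": -0.24,"dz": 0,"ax": 0,"ay": 0,"az": -0.15,"gripper": 0.3}
    - {"dx": -0.48,"dy": -0.32,"dz": 0,"ax": 0,"ay": 0,"az": -0.2,"gripper": 0.3}
    - {"dx": -0.6,"dy": -0.4,"dz": 0,"ax": 0,"ay": 0,"az": -0.259,"gripper": 0.3}
    - {"dx": -0.718,"dy": -0.47,"dz": 0,"ax": 0,"ay": 0,"az": -0.259,"gripper": 0.3}
    - {"dx": -0.718,"dy": -0.47,"dz": 0,"ax": 0,"ay": 0,"az": -0.259,"gripper": 0.3}
    - {"dx": -0.718,"dy": -0.47,"dz": 0,"ax": 0,"ay": 0,"az": -0.259,"gripper": 0.3}

```text
clock: 1.8
tool_pos: [0.4365, 0.2877, 0.2313]
ee_rot: [[-1.0, 0.001, -0.0], [0.001, 1.0, 0.0], [0.0, 0.0, -1.0]]
wrist_force: [-0.0, 0.2, 0.7]
width: 0.0295
grasp_force: 0.0
```

>>> step_arm:
  motion:
    - {"dx": -0.08,"dy": -0.12,"dz": 0.0,"ax": 0,"ay": 0,"az": 0,"gripper": 0.3}
    - {"dx": -0.16,"dy": -0.24,"dz": 0.03,"ax": 0,"ay": 0,"az": 0,"gripper": 0.3}
    - {"dx": -0.24,"dy": -0.36,"dz": 0.08,"ax": 0,"ay": 0,"az": 0,"gripper": 0.3}
    - {"dx": -0.32,"dy": -0.48,"dz": 0.14,"ax": 0,"ay": 0,"az": 0,"gripper": 0.3}
    - {"dx": -0.4,"dy": -0.6,"dz": 0.2,"ax": 0,"ay": 0,"az": 0,"gripper": 0.3}
    - {"dx": -0.484,"dy": -0.72,"dz": 0.26,"ax": 0,"ay": 0,"az": 0,"gripper": 0.3}
    - {"dx": -0.484,"dy": -0.72,"dz": 0.33,"ax": 0,"ay": 0,"az": 0,"gripper": 0.3}
    - {"dx": -0.484,"dy": -0.72,"dz": 0.33,"ax": 0,"ay": 0,"az": 0,"gripper": 0.3}

```text
clock: 2.8
tool_pos: [0.6281, 0.0013, 0.0967]
ee_rot: [[-1.0, -0.001, -0.006], [-0.001, 1.0, 0.002], [0.006, 0.002, -1.0]]
wrist_force: [0.3, -0.2, -0.4]
width: 0.0297
grasp_force: 0.0
```

>>> step_arm:
  motion:
    - {"dx": 0,"dy": 0,"dz": 0.08,"ax": 0,"ay": 0,"az": 0,"gripper": 0.3}
    - {"dx": 0,"dy": 0,"dz": 0.15,"ax": 0,"ay": 0,"az": 0,"gripper": 0.3}
    - {"dx": 0,"dy": 0,"dz": 0.19,"ax": 0,"ay": 0,"az": 0,"gripper": 0.3}
    - {"dx": 0,"dy": 0,"dz": 0.212,"ax": 0,"ay": 0,"az": 0,"gripper": 0.3}
    - {"dx": 0,"dy": 0,"dz": 0.212,"ax": 0,"ay": 0,"az": 0,"gripper": 0.3}
    - {"dx": 0.02,"dy": 0,"dz": 0.212,"ax": 0,"ay": 0,"az": 0,"gripper": 0.3}
    - {"dx": 0.04,"dy": 0,"dz": 0.212,"ax": 0,"ay": 0,"az": 0,"gripper": 0.3}
    - {"dx": 0.06,"dy": 0,"dz": 0.212,"ax": 0,"ay": 0,"az": 0,"gripper": 0.3}

```text
clock: 3.8
tool_pos: [0.6056, -0.0004, 0.015]
ee_rot: [[-1.0, 0.0, 0.0], [0.0, 1.0, -0.0], [-0.0, -0.0, -1.0]]
wrist_force: [-0.1, 0.4, 0.7]
width: 0.0296
grasp_force: 0.0
```

>>> step_arm:
  motion:
    - {"dx": 0.01,"dy": 0,"dz": 0.012,"ax": 0,"ay": 0,"az": 0,"gripper": 0.3}
    - {"dx": 0.03,"dy": -0.002,"dz": 0.012,"ax": 0,"ay": 0,"az": 0,"gripper": 0.3}
    - {"dx": 0.05,"dy": -0.005,"dz": 0.012,"ax": 0,"ay": 0,"az": 0,"gripper": 0.3}
    - {"dx": 0.07,"dy": -0.008,"dz": 0.012,"ax": 0,"ay": 0,"az": 0,"gripper": 0.3}
    - {"dx": 0.09,"dy": -0.011,"dz": 0.012,"ax": 0,"ay": 0,"az": 0,"gripper": 0.3}
    - {"dx": 0.11,"dy": -0.014,"dz": 0.012,"ax": 0,"ay": 0,"az": 0,"gripper": 0.3}
    - {"dx": 0.13,"dy": -0.017,"dz": 0.012,"ax": 0,"ay": 0,"az": 0,"gripper": 0.3}
    - {"dx": 0.15,"dy": -0.02,"dz": 0.012,"ax": 0,"ay": 0,"az": 0,"gripper": 0.3}

```text
clock: 4.8
tool_pos: [0.5458, -0.0084, 0.0098]
ee_rot: [[-1.0, -0.0, 0.0], [-0.0, 1.0, -0.0], [-0.0, -0.0, -1.0]]
wrist_force: [0.7, -0.9, -0.7]
width: 0.0299
grasp_force: 0.3
```

>>> step_arm:
  motion:
    - {"dx": 0.02,"dy": -0.005,"dz": 0,"ax": 0,"ay": 0,"az": 0,"gripper": 0.3}
    - {"dx": 0.04,"dy": -0.01,"dz": 0,"ax": 0,"ay": 0,"az": 0,"gripper": 0.3}
    - {"dx": 0.06,"dy": -0.015,"dz": 0,"ax": 0,"ay": 0,"az": 0,"gripper": 0.3}
    - {"dx": 0.08,"dy": -0.02,"dz": 0,"ax": 0,"ay": 0,"az": 0,"gripper": 0.3}
    - {"dx": 0.1,"dy": -0.025,"dz": 0,"ax": 0,"ay": 0,"az": 0,"gripper": 0.3}
    - {"dx": 0.12,"dy": -0.03,"dz": 0,"ax": 0,"ay": 0,"az": 0,"gripper": 0.3}
    - {"dx": 0.13,"dy": -0.03,"dz": 0,"ax": 0,"ay": 0,"az": 0,"gripper": 0.3}
    - {"dx": 0.135,"dy": -0.03,"dz": 0,"ax": 0,"ay": 0,"az": 0,"gripper": 0.3}

```text
clock: 5.8
tool_pos: [0.4921, -0.0204, 0.0097]
ee_rot: [[-1.0, 0.0, 0.0], [0.0, 1.0, -0.0], [-0.0, -0.0, -1.0]]
wrist_force: [0.8, 0.5, -0.0]
width: 0.0296
grasp_force: 0.3
```

>>> step_arm:
  motion:
    - {"dx": -0.03,"dy": 0,"dz": 0,"ax": 0,"ay": 0,"az": 0,"gripper": 0.3}
    - {"dx": -0.07,"dy": 0,"dz": 0,"ax": 0,"ay": 0,"az": 0,"gripper": 0.3}
    - {"dx": -0.1,"dy": 0,"dz": -0.06,"ax": 0,"ay": 0,"az": 0,"gripper": 0.3}
    - {"dx": -0.1,"dy": -0.05,"dz": -0.18,"ax": 0,"ay": 0,"az": 0,"gripper": 0.6}
    - {"dx": -0.1,"dy": -0.1,"dz": -0.3,"ax": 0,"ay": 0,"az": 0,"gripper": 1}
    - {"dx": -0.12,"dy": -0.2,"dz": -0.42,"ax": 0,"ay": 0,"az": 0,"gripper": 1}
    - {"dx": -0.15,"dy": -0.25,"dz": -0.5,"ax": 0,"ay": 0,"az": 0,"gripper": 1}
    - {"dx": -0.15,"dy": -0.25,"dz": -0.5,"ax": 0,"ay": 0,"az": 0,"gripper": 1}

```text
clock: 6.8
tool_pos: [0.5559, -0.1229, 0.2132]
ee_rot: [[-1.0, 0.002, 0.009], [0.002, 1.0, -0.004], [-0.009, -0.004, -1.0]]
wrist_force: [-0.9, 0.3, 0.0]
width: 0.0001
grasp_force: 0.0
```

Run:
```python
from h import *
np.set_printoptions(precision=4,suppress=True)
s=arm.state(); print(s["clock"],s["tool_pos"],np.array(s["qpos"]),s["width"])
for n in("top","scene"):
    p=cams.camera(n); W=cloud(p); x,y,z=W[...,0],W[...,1],W[...,2]
    m=(z>.032)&(z<.045)&(x>.4)&(x<.7)&(y>.05)&(y<.2)
    P=W[m][:,:2].astype(np.float32); print(n,len(P),cv2.minAreaRect(P))
    for d in models.mark_of(p,"tin")[:3]+models.mark_of(p,"lip")[:3]: print(np.round(d["position"]),d["p"],at_z(p,d["position"],.0),at_z(p,d["position"],.0276))
    cv2.imwrite(f"pics/{n}1.png",p["frame"][...,::-1])
```

```text
6.8 [ 0.5559 -0.1229  0.2132] [-0.4137  0.4711  1.601  -0.0001  1.0601 -1.9827] 7.431992671845445e-05
top 4457 ((0.5749076008796692, 0.11150386929512024), (0.11715321242809296, 0.2033804953098297), 86.22649383544922)
[197. 342.] 0.97 [ 0.6032 -0.1074  0.    ] [ 0.5974 -0.1022  0.0276]
[261. 306.] 0.57 [ 0.4526 -0.0179  0.    ] [ 0.451  -0.0153  0.0276]
[211. 280.] 0.81 [0.5715 0.0424 0.    ] [0.5666 0.0433 0.0276]
[208. 278.] 0.38 [0.5778 0.0452 0.    ] [0.5727 0.046  0.0276]
scene 2166 ((0.5786060094833374, 0.11232057213783264), (0.12003970146179199, 0.20684054493904114), 86.30638885498047)
[258. 270.] 0.64 [ 0.4579 -0.0206  0.    ] [ 0.4435 -0.0408  0.0276]
[256. 332.] 0.57 [ 0.5889 -0.1086  0.    ] [ 0.5699 -0.1257  0.0276]
[216. 290.] 0.67 [0.5934 0.0709 0.    ] [0.5742 0.0475 0.0276]
[328. 329.] 0.62 [ 0.4432 -0.2594  0.    ] [ 0.4293 -0.2713  0.0276]
```

>>> step_arm:
  motion:
    - {"dx": 0,"dy": 0,"dz": 0,"ax": 0,"ay": 0,"az": 0.11,"gripper": 1}
    - {"dx": 0,"dy": 0,"dz": 0,"ax": 0,"ay": 0,"az": 0.22,"gripper": 1}
    - {"dx": 0,"dy": 0,"dz": 0,"ax": 0,"ay": 0,"az": 0.34,"gripper": 1}
    - {"dx": 0,"dy": 0,"dz": 0,"ax": 0,"ay": 0,"az": 0.46,"gripper": 1}
    - {"dx": 0,"dy": 0,"dz": 0,"ax": 0,"ay": 0,"az": 0.58,"gripper": 1}
    - {"dx": 0,"dy": 0,"dz": 0,"ax": 0,"ay": 0,"az": 0.7,"gripper": 1}
    - {"dx": 0,"dy": 0,"dz": 0,"ax": 0,"ay": 0,"az": 0.81,"gripper": 1}
    - {"dx": 0,"dy": 0,"dz": 0,"ax": 0,"ay": 0,"az": 0.92,"gripper": 1}

```text
clock: 8.1
tool_pos: [0.5515, -0.1194, 0.2085]
ee_rot: [[-0.121, 0.993, -0.003], [0.993, 0.121, 0.001], [0.001, -0.002, -1.0]]
wrist_force: [-0.3, 0.7, 0.1]
width: 0.0005
grasp_force: 0.0
```

```bash
cat >> h.py <<'E'
from scipy.spatial.transform import Rotation as R
O=np.array([.5748,.109,0]); a=np.radians(86); U=np.array([np.cos(a),np.sin(a),0]); V=np.array([-U[1],U[0],0]); Z=np.array([0,0,1.])
def pose(t): # tilt t deg from down toward U
    t=np.radians(t); z=np.sin(t)*U-np.cos(t)*Z; y=-V; return np.stack([np.cross(y,z),y,z],1)
def rel(pos,Rt,s=None):
    s=s or arm.state(); R0=np.array(s["ee_rot"]); return np.r_[R0.T@(pos-np.array(s["tool_pos"]))/.4, R.from_matrix(R0.T@Rt).as_rotvec()/(np.pi/2)]
def cas(x,y,z): return O+x*U+y*V+z*Z
E
python3 - <<'E'
from h import *
np.set_printoptions(precision=3,suppress=True)
s=arm.state(); print(s["tool_pos"],np.array(s["qpos"]),np.array(s["ee_rot"])); print(rel(cas(-.115,0,.15),pose(45)))
E
```

```text
[ 0.551 -0.119  0.209] [-0.411  0.475  1.609  0.     1.06  -0.532] [[-0.121  0.993 -0.003]
 [ 0.993  0.121  0.001]
 [ 0.001 -0.002 -1.   ]]
[ 0.277  0.073  0.147 -0.049  0.498  0.114]
```

>>> step_arm:
  motion:
    - {"dx": 0.05,"dy": 0.01,"dz": 0,"ax": -0.01,"ay": 0.09,"az": 0.02,"gripper": 1}
    - {"dx": 0.1,"dy": 0.03,"dz": 0,"ax": -0.02,"ay": 0.18,"az": 0.04,"gripper": 1}
    - {"dx": 0.15,"dy": 0.04,"dz": 0.02,"ax": -0.03,"ay": 0.27,"az": 0.06,"gripper": 1}
    - {"dx": 0.2,"dy": 0.05,"dz": 0.04,"ax": -0.035,"ay": 0.36,"az": 0.08,"gripper": 1}
    - {"dx": 0.25,"dy": 0.06,"dz": 0.07,"ax": -0.045,"ay": 0.43,"az": 0.1,"gripper": 1}
    - {"dx": 0.277,"dy": 0.073,"dz": 0.1,"ax": -0.049,"ay": 0.498,"az": 0.114,"gripper": 1}
    - {"dx": 0.277,"dy": 0.073,"dz": 0.147,"ax": -0.049,"ay": 0.498,"az": 0.114,"gripper": 1}
    - {"dx": 0.277,"dy": 0.073,"dz": 0.147,"ax": -0.049,"ay": 0.498,"az": 0.114,"gripper": 1}

```text
clock: 9.1
tool_pos: [0.5663, -0.0061, 0.1492]
ee_rot: [[0.046, 0.998, 0.044], [0.706, -0.063, 0.706], [0.707, -0.001, -0.707]]
wrist_force: [-0.2, 0.4, -0.7]
width: -0.0
grasp_force: 0.0
```

Run:
```python
from h import *
np.set_printoptions(precision=3,suppress=True)
s=arm.state(); print(s["tool_pos"],np.array(s["qpos"]),np.array(s["ee_rot"])); print(rel(cas(-.105,0,.013),pose(45)))
p=cams.camera("scene");cv2.imwrite("pics/s2.png",p["frame"][130:310,170:400,::-1].repeat(3,0).repeat(3,1))
```

```text
[ 0.566 -0.006  0.149] [-0.559  0.719  1.638  0.7    1.306 -0.87 ] [[ 0.046  0.998  0.044]
 [ 0.706 -0.063  0.706]
 [ 0.707 -0.001 -0.707]]
[-0.222  0.002  0.259 -0.003  0.     0.002]
```

View pics/s2.png

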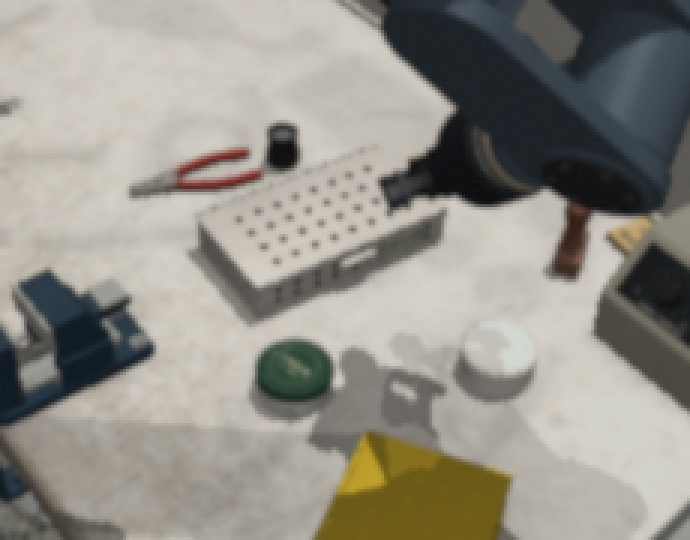

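The tilted, shut fingers are above the lip side, and the tin (crop pixel 295,370) stands clear of the lip (crop pixel 358,258). I'll descend in front of the lip.

>>> step_arm:
  motion:
    - {"dx": -0.05,"dy": 0,"dz": 0.06,"ax": 0,"ay": 0,"az": 0,"gripper": 1}
    - {"dx": -0.1,"dy": 0,"dz": 0.12,"ax": 0,"ay": 0,"az": 0,"gripper": 1}
    - {"dx": -0.14,"dy": 0,"dz": 0.165,"ax": 0,"ay": 0,"az": 0,"gripper": 1}
    - {"dx": -0.17,"dy": 0,"dz": 0.2,"ax": 0,"ay": 0,"az": 0,"gripper": 1}
    - {"dx": -0.195,"dy": 0,"dz": 0.23,"ax": 0,"ay": 0,"az": 0,"gripper": 1}
    - {"dx": -0.212,"dy": 0,"dz": 0.248,"ax": 0,"ay": 0,"az": 0,"gripper": 1}
    - {"dx": -0.222,"dy": 0,"dz": 0.259,"ax": 0,"ay": 0,"az": 0,"gripper": 1}
    - {"dx": -0.222,"dy": 0,"dz": 0.259,"ax": 0,"ay": 0,"az": 0,"gripper": 1}

```text
clock: 10.15
tool_pos: [0.5683, 0.0036, 0.0148]
ee_rot: [[0.044, 0.998, 0.047], [0.706, -0.064, 0.705], [0.707, 0.002, -0.707]]
wrist_force: [0.0, -0.0, 1.3]
width: -0.0
grasp_force: 0.0
```

Run:
```python
from h import *
np.set_printoptions(precision=3,suppress=True)
s=arm.state(); print(s["tool_pos"],s["wrist_force"]); print(rel(cas(-.066,0,.0125),pose(45)))
p=cams.camera("scene");cv2.imwrite("pics/s3.png",cv2.resize(p["frame"][170:270,230:360,::-1],None,fx=6,fy=6,interpolation=2))
print([ (at_z(p,d["position"],.0276),d["p"]) for d in models.mark_of(p,"lip")])
```

```text
[0.568 0.004 0.015] [ 0.032 -0.002  1.338]
[ 0.066 -0.002  0.074 -0.001  0.     0.004]
[(array([ 0.429, -0.28 ,  0.028]), 0.65), (array([0.581, 0.048, 0.028]), 0.64)]
```

View pics/s3.png

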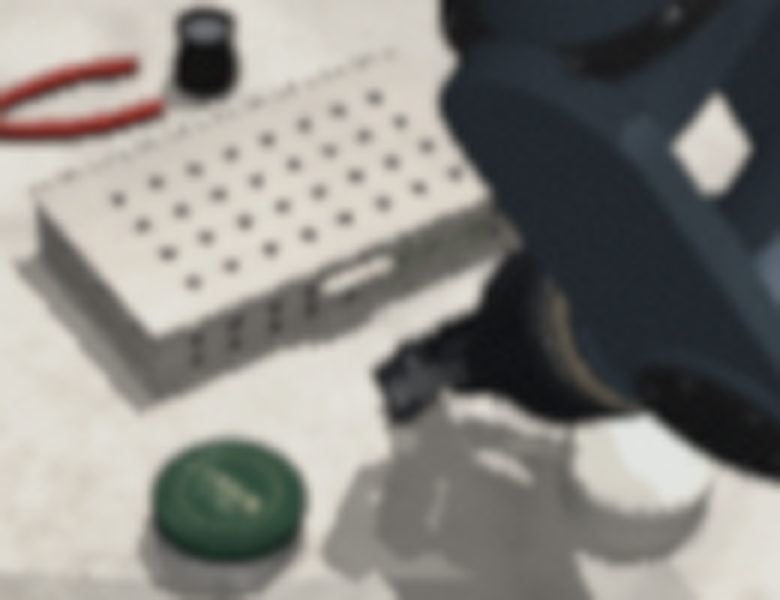

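The fingertips are at crop pixel (395,395), in front of the lip at (358,272), and the way in is free. I'll slide them under.

>>> step_arm:
  motion:
    - {"dx": 0.01,"dy": 0,"dz": 0.013,"ax": 0,"ay": 0,"az": 0,"gripper": 1}
    - {"dx": 0.02,"dy": 0,"dz": 0.026,"ax": 0,"ay": 0,"az": 0,"gripper": 1}
    - {"dx": 0.03,"dy": 0,"dz": 0.036,"ax": 0,"ay": 0,"az": 0,"gripper": 1}
    - {"dx": 0.04,"dy": 0,"dz": 0.046,"ax": 0,"ay": 0,"az": 0,"gripper": 1}
    - {"dx": 0.05,"dy": 0,"dz": 0.056,"ax": 0,"ay": 0,"az": 0,"gripper": 1}
    - {"dx": 0.058,"dy": 0,"dz": 0.064,"ax": 0,"ay": 0,"az": 0,"gripper": 1}
    - {"dx": 0.064,"dy": 0,"dz": 0.07,"ax": 0,"ay": 0,"az": 0,"gripper": 1}
    - {"dx": 0.064,"dy": 0,"dz": 0.07,"ax": 0,"ay": 0,"az": 0,"gripper": 1}

```text
clock: 11.25
tool_pos: [0.5707, 0.0417, 0.0131]
ee_rot: [[0.043, 0.998, 0.047], [0.706, -0.064, 0.705], [0.707, 0.002, -0.707]]
wrist_force: [0.4, -0.3, -0.2]
width: 0.0001
grasp_force: 0.0
```

Run:
```python
from h import *
np.set_printoptions(precision=3,suppress=True)
s=arm.state(); print(s["tool_pos"],s["wrist_force"],(np.array(s["tool_pos"])-O)@np.array([U,V,Z]).T)
p=cams.camera("scene");cv2.imwrite("pics/s4.png",cv2.resize(p["frame"][170:270,230:360,::-1],None,fx=6,fy=6,interpolation=2))
```

```text
[0.571 0.042 0.013] [ 0.428 -0.275 -0.177] [-0.067 -0.001  0.013]
```

View pics/s4.png

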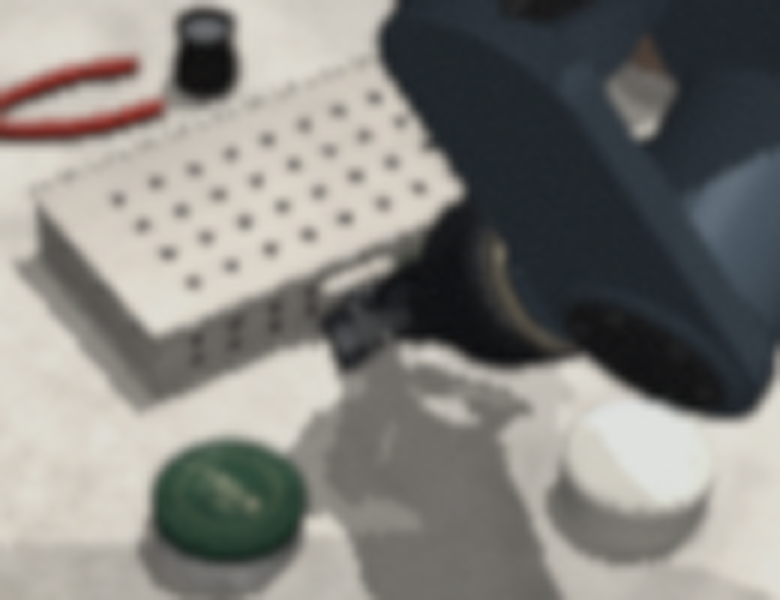

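The tips are under the lip: its bright edge is just above them at crop pixel (358,272). The force reading shows no contact. Next I'll compute the arc.

```bash
cat >> h.py <<'E'
def tcp(th):
    c,s=np.cos(th),np.sin(th); x,z=-.122,-.0104
    E=np.array([.060+x*c+z*s,.037-x*s+z*c]); ph=max(th,np.pi/4)
    k=E+.006*np.array([np.cos(ph),-np.sin(ph)])-.0078; return k
E
python3 - <<'E'
from h import *
s=arm.state(); d=(np.array(s["tool_pos"])-O)@np.array([U,V,Z]).T
base=d[[0,2]]; h=np.sqrt(.5)
ths=[np.linspace(0,.45,9)[1:],np.linspace(.45,1.0,9)[1:],np.linspace(1,1.5,9)[1:],np.linspace(1.5,1.8,7)[1:]]
for t in ths:
    for a in t: v=tcp(a)-base; print(round(a,2),np.round([(v[0]+v[1])*h/.4,(v[0]-v[1])*h/.4],3),np.round(tcp(a),3))
    base=tcp(t[-1]); print()
E
```

```text
0.06 [ 0.018 -0.012] [-0.066  0.021]
0.11 [ 0.03  -0.024] [-0.066  0.028]
0.17 [ 0.043 -0.035] [-0.066  0.035]
0.22 [ 0.056 -0.046] [-0.065  0.042]
0.28 [ 0.07  -0.056] [-0.064  0.049]
0.34 [ 0.085 -0.065] [-0.062  0.056]
0.39 [ 0.1   -0.074] [-0.06   0.062]
0.45 [ 0.115 -0.081] [-0.058  0.069]

0.52 [ 0.019 -0.008] [-0.055  0.076]
0.59 [ 0.039 -0.014] [-0.051  0.084]
0.66 [ 0.06 -0.02] [-0.047  0.091]
0.73 [ 0.081 -0.023] [-0.042  0.098]
0.79 [ 0.101 -0.026] [-0.037  0.105]
0.86 [ 0.121 -0.027] [-0.031  0.111]
0.93 [ 0.141 -0.026] [-0.025  0.116]
1.0 [ 0.161 -0.024] [-0.019  0.121]

1.06 [0.018 0.003] [-0.013  0.125]
1.12 [0.036 0.007] [-0.007  0.129]
1.19 [0.053 0.012] [-0.001  0.133]
1.25 [0.07  0.018] [0.006 0.136]
1.31 [0.087 0.025] [0.013 0.139]
1.38 [0.103 0.033] [0.019 0.141]
1.44 [0.119 0.043] [0.026 0.143]
1.5 [0.134 0.053] [0.034 0.144]

1.55 [0.012 0.009] [0.039 0.145]
1.6 [0.023 0.018] [0.045 0.145]
1.65 [0.033 0.028] [0.051 0.146]
1.7 [0.044 0.039] [0.057 0.146]
1.75 [0.053 0.049] [0.063 0.145]
1.8 [0.062 0.061] [0.068 0.145]
```

>>> step_arm:
  motion:
    - {"dx": 0.018,"dy": 0,"dz": -0.012,"ax": 0,"ay": 0,"az": 0,"gripper": 1}
    - {"dx": 0.03,"dy": 0,"dz": -0.024,"ax": 0,"ay": 0,"az": 0,"gripper": 1}
    - {"dx": 0.043,"dy": 0,"dz": -0.035,"ax": 0,"ay": 0,"az": 0,"gripper": 1}
    - {"dx": 0.056,"dy": 0,"dz": -0.046,"ax": 0,"ay": 0,"az": 0,"gripper": 1}
    - {"dx": 0.07,"dy": 0,"dz": -0.056,"ax": 0,"ay": 0,"az": 0,"gripper": 1}
    - {"dx": 0.085,"dy": 0,"dz": -0.065,"ax": 0,"ay": 0,"az": 0,"gripper": 1}
    - {"dx": 0.1,"dy": 0,"dz": -0.074,"ax": 0,"ay": 0,"az": 0,"gripper": 1}
    - {"dx": 0.115,"dy": 0,"dz": -0.081,"ax": 0,"ay": 0,"az": 0,"gripper": 1}

```text
clock: 12.3
tool_pos: [0.5713, 0.0515, 0.0691]
ee_rot: [[0.043, 0.998, 0.047], [0.706, -0.064, 0.705], [0.707, 0.003, -0.707]]
wrist_force: [1.9, -1.1, -0.7]
width: -0.0004
grasp_force: 0.4
```

Run:
```python
from h import *
np.set_printoptions(precision=3,suppress=True)
s=arm.state(); print(s["tool_pos"],s["wrist_force"],(np.array(s["tool_pos"])-O)@np.array([U,V,Z]).T)
p=cams.camera("scene");cv2.imwrite("pics/s5.png",cv2.resize(p["frame"][150:270,230:360,::-1],None,fx=5,fy=5,interpolation=2))
```

```text
[0.571 0.052 0.069] [ 1.855 -1.067 -0.722] [-0.058 -0.001  0.069]
```

View pics/s5.png

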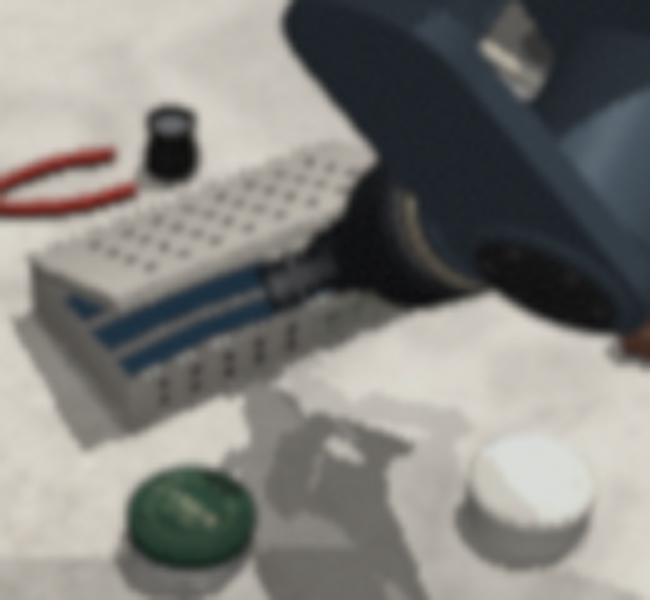

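The lid is lifting on the fingertips (crop pixel 290,275), and the cassette hasn't moved. I'll continue along the arc.

>>> step_arm:
  motion:
    - {"dx": 0.019,"dy": 0,"dz": -0.008,"ax": 0,"ay": 0,"az": 0,"gripper": 1}
    - {"dx": 0.039,"dy": 0,"dz": -0.014,"ax": 0,"ay": 0,"az": 0,"gripper": 1}
    - {"dx": 0.06,"dy": 0,"dz": -0.02,"ax": 0,"ay": 0,"az": 0,"gripper": 1}
    - {"dx": 0.081,"dy": 0,"dz": -0.023,"ax": 0,"ay": 0,"az": 0,"gripper": 1}
    - {"dx": 0.101,"dy": 0,"dz": -0.026,"ax": 0,"ay": 0,"az": 0,"gripper": 1}
    - {"dx": 0.121,"dy": 0,"dz": -0.027,"ax": 0,"ay": 0,"az": 0,"gripper": 1}
    - {"dx": 0.141,"dy": 0,"dz": -0.026,"ax": 0,"ay": 0,"az": 0,"gripper": 1}
    - {"dx": 0.161,"dy": 0,"dz": -0.024,"ax": 0,"ay": 0,"az": 0,"gripper": 1}

```text
clock: 13.35
tool_pos: [0.5736, 0.0902, 0.1213]
ee_rot: [[0.044, 0.998, 0.047], [0.706, -0.064, 0.705], [0.707, 0.003, -0.707]]
wrist_force: [-1.4, -0.6, -0.3]
width: -0.0002
grasp_force: 0.2
```

Run:
```python
from h import *
np.set_printoptions(precision=3,suppress=True)
s=arm.state(); print(s["tool_pos"],s["wrist_force"],(np.array(s["tool_pos"])-O)@np.array([U,V,Z]).T)
p=cams.camera("scene");cv2.imwrite("pics/s6.png",cv2.resize(p["frame"][150:270,230:360,::-1],None,fx=5,fy=5,interpolation=2))
```

```text
[0.574 0.09  0.121] [-1.44  -0.555 -0.268] [-0.019 -0.     0.121]
```

View pics/s6.png

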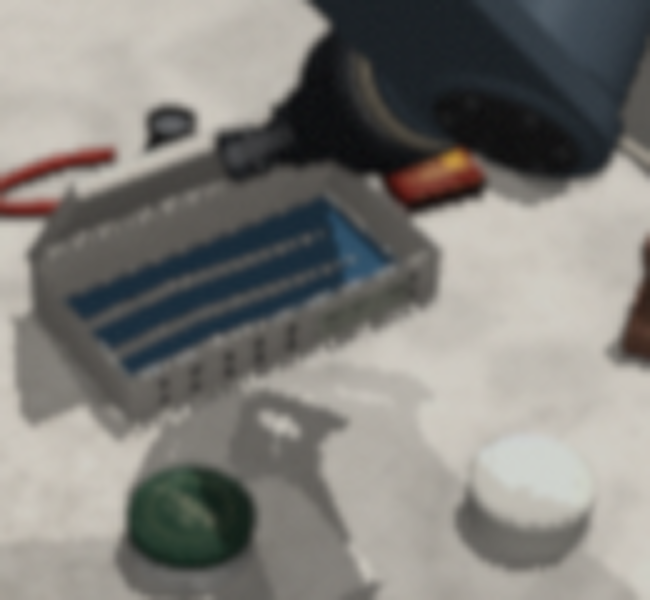

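The lid is about 1 rad open, held by the tips at crop pixel (255,150). The cassette still hasn't moved, so I'll keep going.

>>> step_arm:
  motion:
    - {"dx": 0.018,"dy": 0,"dz": 0.003,"ax": 0,"ay": 0,"az": 0,"gripper": 1}
    - {"dx": 0.036,"dy": 0,"dz": 0.007,"ax": 0,"ay": 0,"az": 0,"gripper": 1}
    - {"dx": 0.053,"dy": 0,"dz": 0.012,"ax": 0,"ay": 0,"az": 0,"gripper": 1}
    - {"dx": 0.07,"dy": 0,"dz": 0.018,"ax": 0,"ay": 0,"az": 0,"gripper": 1}
    - {"dx": 0.087,"dy": 0,"dz": 0.025,"ax": 0,"ay": 0,"az": 0,"gripper": 1}
    - {"dx": 0.103,"dy": 0,"dz": 0.033,"ax": 0,"ay": 0,"az": 0,"gripper": 1}
    - {"dx": 0.119,"dy": 0,"dz": 0.043,"ax": 0,"ay": 0,"az": 0,"gripper": 1}
    - {"dx": 0.134,"dy": 0,"dz": 0.053,"ax": 0,"ay": 0,"az": 0,"gripper": 1}

```text
clock: 14.4
tool_pos: [0.5769, 0.1432, 0.1439]
ee_rot: [[0.044, 0.998, 0.047], [0.706, -0.064, 0.705], [0.707, 0.002, -0.707]]
wrist_force: [-0.5, -0.1, 0.1]
width: -0.0001
grasp_force: 0.1
```

>>> step_arm:
  motion:
    - {"dx": 0.012,"dy": 0,"dz": 0.009,"ax": 0,"ay": 0,"az": 0,"gripper": 1}
    - {"dx": 0.023,"dy": 0,"dz": 0.018,"ax": 0,"ay": 0,"az": 0,"gripper": 1}
    - {"dx": 0.033,"dy": 0,"dz": 0.028,"ax": 0,"ay": 0,"az": 0,"gripper": 1}
    - {"dx": 0.044,"dy": 0,"dz": 0.039,"ax": 0,"ay": 0,"az": 0,"gripper": 1}
    - {"dx": 0.053,"dy": 0,"dz": 0.049,"ax": 0,"ay": 0,"az": 0,"gripper": 1}
    - {"dx": 0.058,"dy": 0,"dz": 0.055,"ax": 0,"ay": 0,"az": 0,"gripper": 1}
    - {"dx": 0.058,"dy": 0,"dz": 0.055,"ax": 0,"ay": 0,"az": 0,"gripper": 1}
    - {"dx": 0.058,"dy": 0,"dz": 0.055,"ax": 0,"ay": 0,"az": 0,"gripper": 1}

```text
clock: 15.4
tool_pos: [0.5791, 0.1744, 0.1446]
ee_rot: [[0.044, 0.998, 0.047], [0.706, -0.064, 0.705], [0.707, 0.003, -0.708]]
wrist_force: [-0.0, -0.5, 0.6]
width: -0.0
grasp_force: 0.0
```

Run:
```python
from h import *
np.set_printoptions(precision=3,suppress=True)
s=arm.state(); print(s["clock"],s["tool_pos"],s["wrist_force"],(np.array(s["tool_pos"])-O)@np.array([U,V,Z]).T)
p=cams.camera("scene");cv2.imwrite("pics/s7.png",cv2.resize(p["frame"][130:270,230:360,::-1],None,fx=4,fy=4,interpolation=2))
```

```text
15.4 [0.579 0.174 0.145] [-0.013 -0.542  0.592] [0.066 0.    0.145]
```

View pics/s7.png

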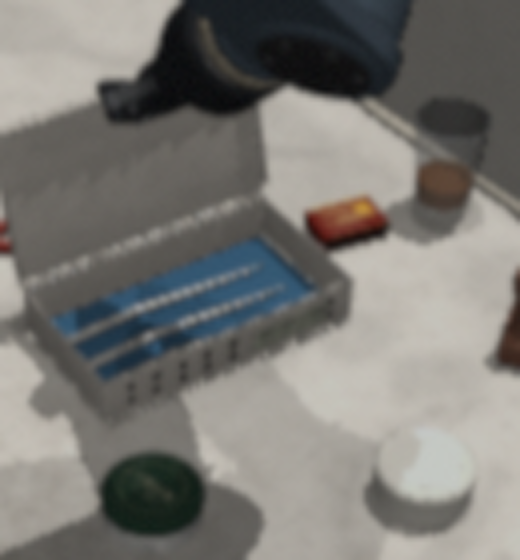

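The lid is leaning back past upright, with the tips at crop pixel (130,100) and no load on them. I'll back off horizontally.

>>> step_arm:
  motion:
    - {"dx": -0.006,"dy": 0,"dz": -0.006,"ax": 0,"ay": 0,"az": 0,"gripper": 1}
    - {"dx": -0.015,"dy": 0,"dz": -0.015,"ax": 0,"ay": 0,"az": 0,"gripper": 1}
    - {"dx": -0.03,"dy": 0,"dz": -0.03,"ax": 0,"ay": 0,"az": 0,"gripper": 1}
    - {"dx": -0.05,"dy": 0,"dz": -0.05,"ax": 0,"ay": 0,"az": 0,"gripper": 1}
    - {"dx": -0.08,"dy": 0,"dz": -0.08,"ax": 0,"ay": 0,"az": 0,"gripper": 1}
    - {"dx": -0.12,"dy": 0,"dz": -0.16,"ax": 0,"ay": 0,"az": 0,"gripper": 1}
    - {"dx": -0.16,"dy": 0,"dz": -0.26,"ax": 0,"ay": 0,"az": 0,"gripper": 1}
    - {"dx": -0.18,"dy": 0,"dz": -0.34,"ax": 0,"ay": 0,"az": 0,"gripper": 1}

```text
clock: 16.45
tool_pos: [0.5694, 0.025, 0.1902]
ee_rot: [[0.045, 0.998, 0.048], [0.706, -0.066, 0.705], [0.706, 0.003, -0.708]]
wrist_force: [0.6, 0.3, 0.4]
width: -0.0001
grasp_force: 0.0
```

Run:
```python
from h import *
np.set_printoptions(precision=3,suppress=True)
s=arm.state(); print(s["clock"],s["tool_pos"],s["wrist_force"])
p=cams.camera("scene");cv2.imwrite("pics/s8.png",cv2.resize(p["frame"][110:270,200:360,::-1],None,fx=3.5,fy=3.5,interpolation=2))
W=cloud(p)-O; c=W@np.array([U,V,Z]).T; m=(c[...,2]>.06)&(c[...,2]<.145)&(abs(c[...,1])<.09)&(c[...,0]>.03)&(c[...,0]<.12); q=c[m]
f=np.polyfit(q[:,2],q[:,0],1); print(len(q),"lid angle",np.pi/2+np.arctan(f[0]))
print([ (at_z(p,d["position"],0),d["p"]) for d in models.mark_of(p,"tin")])
```

```text
16.45 [0.569 0.025 0.19 ] [0.646 0.264 0.441]
1706 lid angle 1.8303734732421661
[(array([ 0.591, -0.108,  0.   ]), 0.95), (array([ 0.455, -0.017,  0.   ]), 0.89)]
```

View pics/s8.png

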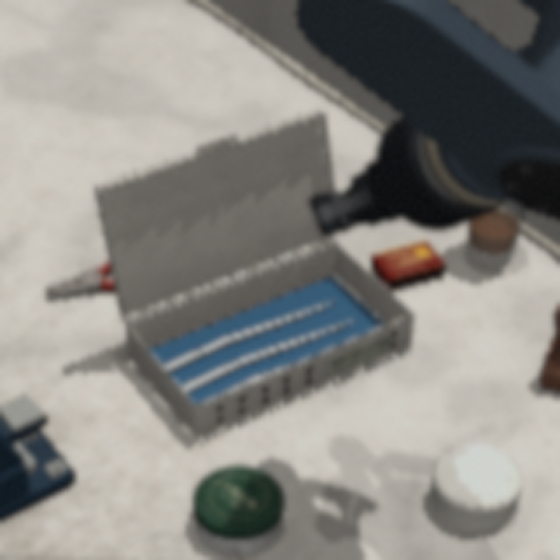

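The lid rests open on its stop at 1.83 rad (crop pixel 220,215). The tin (crop pixel 240,500) is upright and clear, and the arm touches nothing.

```bash
python3 -c "
from station import workorder
print(workorder.hand_in())"
```

```text
the job is handed in; nothing more can be done
None
```

The job is handed in, though no verdict came back: by my last camera check the green tin stands about 13 cm from the lip, the cassette lid rests open at about 1.83 rad on its stop, and the arm touches nothing.

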